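Let the last gas out of the empty blue spray can

ROBOT

A 7-joint arm with a two-finger parallel gripper is mounted at the origin on the work surface. World frame = base frame: x ahead of the robot, y to its left, z up, the work surface at z = 0. Lengths are in m, angles in degrees, forces in N, time in s.
With the tool pointing down it reaches from about 0.425 to 0.875 m from the base axis. Payload 4.7 kg.
Tool frame: the origin (TCP) lies midway between the tips of the shut fingers; the grasp point (between the pads) lies env.grip_point_offset behind it (env.grip_point_offset is the distance from the TCP to the grasp point, in m); z points along the fingers, y is the line along which they close (so a half turn about z gives the same grasp; the last joint's range is limited). The gripper opens to 87 mm and grips with 3 to 60 N. Pads are 19 mm wide; open, the fingers measure 117 mm over their backs; the gripper's body (75 mm by 190 mm) begins 51 mm behind the grasp point.
Start: joints at [76.782, 18.392, -4.016, 83.108, 1.295, 78.541, -3.26], TCP at [0.158, -0.631, 0.223] pointing down, gripper open.
Joint ranges: [-163.93, 163.93], [-17.29, 119.83], [-79.2, 71.16], [3.27, 140.29], [-89.18, 269.18], [5.43, 117.66], [-154.24, 154.24]. Speed limits (degrees/s): [147.25, 147.25, 180, 180, 180, 180, 180].

INTERFACE

Orientations are given as [roll, pitch, yaw] about the fixed x, y, z axes, in that order (R = Rz(yaw) Ry(pitch) Rx(roll)).
In Python, from cell import env gives the robot as it stands.
- The arm moves only by the shell command python3 -m creep 'ROWS' [FORCE]. ROWS is a JSON object of lists of equal length, an entry for each row: "translation": the shift along the tool's x, y, z in units of 0.08 m (1.0 is 0.08 m), a list of three; "turn": the turn, a rotation vector about the tool's x, y, z in units of 180 degrees (1.0 is 180 degrees), a list of three; "grip": the opening, from 0 (shut) to 1 (fully open). In form: {"translation": [[x, y, z], ...], "turn": [[ax, ay, az], ...], "grip": [grip, ...]}. A call has 1 to 5 rows; each row shifts and turns the commanded pose from where the row before left it, along the tool's axes as they then stand; what a row does not reach is not made up. A row lasts 1/8 s, in which the tool goes at most 62.5 mm and 10.7 degrees, less where a joint would pass 70% of its speed; a pose out of reach is approached as far as the arm can. A call with a number of a shift or a turn outside -1 to 1 is refused whole. A call with a gripper value outside its range is refused whole. The fingers move at their own pace and stop on an object; FORCE is the grip in N (left out, the last holds). Time passes only in rows, so rows that do not move let the fingers close. It gives the time, the measured TCP pose, the force, the opening and the grip force at its end, in the units of the state.
- env.get_obs(): the state, without advancing time (a new reading comes with each control period).
- env.read_camera(name): name is "scene" or "top"; returns a dict with "frame" (480x640x3 uint8, red, green, blue), "z_map" (480x640 float32, m along the optical axis (not along the pixel's ray), 0 where there is no reading), "K" (3x3 intrinsics, pixels), "D" ([k1, k2, p1, p2, k3] as OpenCV has them; the pictures are not rectified), "rvec" (rotation vector, rad) and "tvec" (3), from world to camera coordinates, as OpenCV has them. Camera axes: x right, y down, z forward; pixel columns grow to the right and rows downward; lengths in m; the calibration is good to about 2 mm. A picture is of the moment at which its call begins.
- env.sign_off(): hands the job in; it is judged then, once.
The state is a dict: "time_s": time; "qpos": joint angles; "joint_velocities": joint speeds; "effort": joint torques, N m; "tool_pos": TCP position; "tool_rot": TCP orientation; "force": force on the tool from outside, world axes, zero at the start; "wrist_torque": the same for the moment, N m; "grip_width": finger opening in m; "grasp_force": force on a finger pad.
Only numpy, scipy, OpenCV 4.12 (cv2) and the standard library are available. Lean on these libraries where they do the work, as an engineer would, in place of code of your own. Each camera call takes 0.05 s, during which the arm holds its last target. There are 200 camera calls.

TASK

The blue spray can is empty and its last gas must be let out. First start the extractor by pressing the green button on the grey switch box and letting it come back up; then, with closed fingertips, gently press the spray button on top of the blue can well down, keep it down for about a second, let go and move clear. Do not lift, tip or push the can along, do not touch the red button or the other cans, and leave everything standing where it is.

Things in the scene. Friction and masses are not known exactly. Their poses are not given: they have to be found in the camera images.
- can_blue: the empty blue spray can, loose, standing upright: 65 mm in diameter, light; blue body and shoulder with a white paper band and a white spray button on top (the button's top is 198 mm above the can's foot). Origin at the centre of its underside, z up along the can.
- blue_top (a point): centre of the top face of the blue can's white spray button while it is up; fixed to the can, so it does not sink with the button. The button is a flat disc 26 mm in diameter on the can's axis, standing 17 mm above the can's shoulder
- spray_blue (a joint): travel of the blue can's spray button in m: 0 up, 0.008 fully down along the can's axis. A spring pushes it back: about 1.2 N per mm, some 10 N fully down; it springs up when released
- start_top (a point): centre of the top face of the green start button (32 mm in diameter) on the extractor's switch box; it looks straight up, 68 mm above the table when up, and sinks with the button
- start (a joint): travel of the green start button in m: 0 up, 0.006 fully down (vertical). Spring-loaded: 1.5 N to start it moving, about 5 N fully down; springs up when released
- stop_top (a point): centre of the top face of the red stop button (32 mm in diameter) on the same box, 84 mm from the green one; not to be touched
- stop (a joint): travel of the red stop button in m, 0 up
- switch_box: grey switch box fixed to the table at any yaw, 85 x 170 x 50 mm high, with the two buttons standing on its top. Origin at the centre of its underside; the green button lies 42 mm from the centre towards its +y end, the red one 42 mm towards -y
- can_red: the red spray can, loose, same build and size as the blue one (65 mm in diameter, 198 mm high, white spray button); to be left alone. Origin at the centre of its underside
- can_yellow: the yellow spray can, loose, same build and size as the blue one (65 mm in diameter, 198 mm high, white spray button); to be left alone. Origin at the centre of its underside
- can_green: the green spray can, loose, same build and size as the blue one (65 mm in diameter, 198 mm high, white spray button); to be left alone. Origin at the centre of its underside
- tape: orange roll of masking tape lying flat, 90 mm in diameter, 25 mm high, loose. Origin at the centre of its underside
- jar: glass jar with a brass-coloured lid, 68 mm in diameter, 95 mm high, loose. Origin at the centre of its underside
- pot: white paint pot with a blue lid, 84 mm in diameter, 90 mm high, loose. Origin at the centre of its underside
- brush: paint brush about 200 mm long lying on the table, loose, its long axis is x. Origin on its underside near its middle

How it is judged (in metres and radians):
On the way, in this order (a step that is already met when the one before it is completed fails the run):
1. the green start button is pressed at least 4 mm down with the fingers (value of joint start above 0.004 m and contact force between the fingers and switch_box above 0.5 N), for 0.05 s.
2. the green button is up again (value of joint start below 0.001 m), for 0.05 s.
3. the blue can's spray button is kept at least 3 mm down with the fingers for 0.6 s, the green button staying up (value of joint spray_blue above 0.003 m and contact force between the fingers and can_blue above 0.5 N and value of joint start below 0.001 m), for 0.6 s.
At the end, for the whole second after the job is handed in: The blue can stands upright and at rest within 20 mm of where it stood, with its spray button up; both buttons of the switch box are up; the other cans, the tape, jar, pot and brush are within 15 mm of where they were, the cans upright (value of joint each of spray_blue, start, stop below 0.001 m and angle between each of can_blue, can_red, can_yellow, can_green's own z axis and vertical below 0.05 rad and distance of can_blue from where it was at the start of the episode below 0.02 m and linear speed of can_blue below 0.02 m/s and distance of each of can_red, can_yellow, can_green, tape, jar, pot, brush from where it was at the start of the episode below 0.015 m); the robot touches nothing.
It fails at once if the red stop button is pressed or touched (value of joint stop above 0.001 m or contact force between the fingers and stop above 0.5 N).
It fails at once if another can is touched by the robot or shifted (contact force between any of the arm, the fingers and can_red above 0.5 N or distance of any of can_red, can_yellow, can_green from where it was at the start of the episode above 0.015 m or contact force between any of the arm, the fingers and can_yellow above 0.5 N or contact force between any of the arm, the fingers and can_green above 0.5 N).
It fails at once if the blue can is lifted, tipped or shifted more than 20 mm (height (world z) of can_blue above 0.006 m or angle between can_blue's own z axis and vertical above 0.12 rad or distance of can_blue from where it was at the start of the episode above 0.02 m).
It fails at once if the blue can is pressed hard (over 25 N) (contact force between any of the fingers, the arm and can_blue above 25 N).
It fails at once if the tape, jar, pot or brush is moved more than 15 mm (distance of any of tape, jar, pot, brush from where it was at the start of the episode above 0.015 m).
It also fails if it takes over 48 s, if anything falls off the work surface, if the arm or the gripper's body presses on something with over 40 N, if the wrist force passes 120 N, or if a joint passes its speed limit or range.

## Working session

There is one attempt and no reset: what is moved stays moved. The work goes in short steps, Python scripts to look and compute and a shell command to move; the robot and the scene stay as the last step left them, time stands still between calls to the robot, and variables do not carry over. Pictures are saved under pics/ and viewed, at most 10 in all, crops included, and the job is handed in when it is done.

```bash
mkdir -p pics
cat > h.py <<'E'
import numpy as np,cv2
from cell import env
def cam(n):
    c=env.read_camera(n); c['R']=cv2.Rodrigues(np.array(c['rvec'],float))[0]; c['t']=np.array(c['tvec'],float).reshape(3); return c
def ray(c,u,v,z):
    p=cv2.undistortPoints(np.array([[[u,v]]],float),np.array(c['K']),np.array(c['D'])).reshape(2)
    d=c['R'].T@np.array([p[0],p[1],1]); o=-c['R'].T@c['t']; return o+d*(z-o[2])/d[2]
def cloud(c):
    h,w=c['z_map'].shape; g=np.stack(np.meshgrid(np.arange(w),np.arange(h)),-1).reshape(-1,1,2).astype(float)
    p=cv2.undistortPoints(g,np.array(c['K']),np.array(c['D'])).reshape(-1,2)
    P=np.c_[p,np.ones(len(p))]*c['z_map'].reshape(-1,1); return ((P-c['t'])@c['R']).reshape(h,w,3)
E
python3 - <<'E'
from h import *
for n in('scene','top'):
    c=cam(n); cv2.imwrite(f'pics/{n}0.png',c['frame'][...,::-1]); print(n,-c['R'].T@c['t'])
o=env.get_obs(); print(o['tool_pos'],o['tool_rot'],o['force'],o['grip_width'],env.grip_point_offset)
E
```

```text
scene [1.32168652 0.04852846 0.85395785]
top [0.4964656  0.05810457 1.4033511 ]
[ 0.15737254 -0.63014055  0.2215671 ] [-1.79900298e+02  5.00041632e-03  1.40278451e+01] [-0.31376733 -0.20874661  0.17310925] 0.08695971439146766 0.0187
```

View pics/scene0.png

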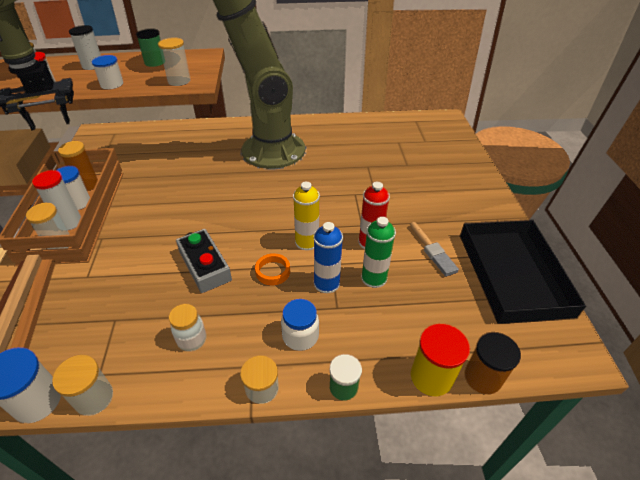

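View pics/top0.png

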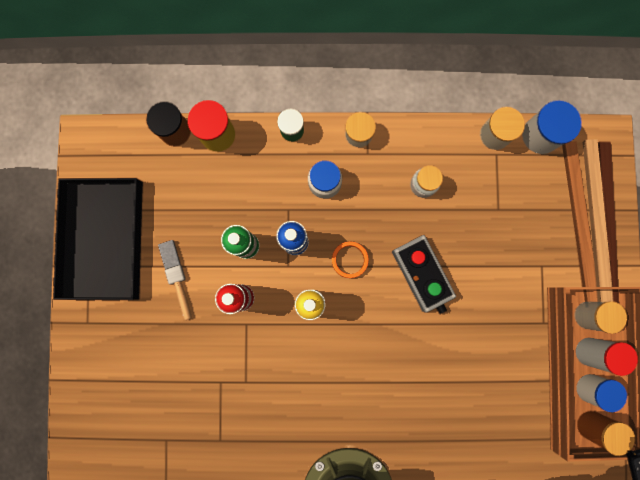

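The scene view shows the four cans near the centre, with the switch box to their left. In the top view, the button tops are at about blue (292,236), green can (234,239), yellow (310,305) and red can (228,299). The box's green button is at (434,289) and its red one at (418,257).

Run:
```python
from h import *
c=cam('top'); f=c['frame']; hsv=cv2.cvtColor(f,cv2.COLOR_RGB2HSV); P=cloud(c)
def blob(m,u,v,r,z,name):
    k=np.zeros(m.shape,np.uint8); cv2.circle(k,(u,v),r,1,-1); m=(m&(k>0)); ys,xs=np.nonzero(m)
    print(name,len(xs),xs.mean().round(1),ys.mean().round(1),ray(c,xs.mean(),ys.mean(),z).round(4),'zmed',np.median(P[ys,xs,:],axis=0).round(4))
H,S,V=hsv[...,0].astype(int),hsv[...,1],hsv[...,2]
w=(S<70)&(V>170)
for n,u,v in(('blue',292,236),('greencan',234,239),('yellow',310,305),('redcan',228,299)): blob(w,u,v,11,.198,n)
blob((abs(H-65)<20)&(S>120)&(V>80),434,289,14,.068,'start')
blob(((H<8)|(H>172))&(S>120)&(V>80),418,257,14,.068,'stop')
c2=cam('scene'); f=c2['frame']; hsv=cv2.cvtColor(f,cv2.COLOR_RGB2HSV);H,S,V=hsv[...,0].astype(int),hsv[...,1],hsv[...,2]; c=c2;P=cloud(c)
blob((S<70)&(V>150),328,227,9,.198,'blue_s')
blob((abs(H-65)<20)&(S>120)&(V>80),196,239,12,.066,'start_s')
```

```text
blue 108 290.1 234.0 [0.6134 0.1306 0.198 ] zmed [0.6134 0.1308 0.1982]
greencan 106 233.1 238.1 [0.6045 0.2534 0.198 ] zmed [0.6047 0.2537 0.1978]
yellow 103 309.0 304.8 [0.4622 0.0897 0.198 ] zmed [0.4619 0.0897 0.1978]
redcan 104 227.2 298.7 [0.4747 0.2645 0.198 ] zmed [0.4742 0.2646 0.1979]
start 142 434.3 288.7 [ 0.4959 -0.203   0.068 ] zmed [ 0.4953 -0.202   0.0713]
stop 152 417.7 257.0 [ 0.5711 -0.1648  0.068 ] zmed [ 0.571  -0.1643  0.0714]
blue_s 80 328.5 225.9 [0.6204 0.1313 0.198 ] zmed [0.6177 0.1317 0.1961]
start_s 107 194.4 237.9 [ 0.4993 -0.2016  0.066 ] zmed [ 0.5037 -0.2006  0.0693]
```

```bash
python3 -m creep '{"translation":[[0,0,-0.7],[0,0,-0.3],[0.54,-0.415,0],[0.54,-0.415,0],[0.54,-0.415,0]],"turn":[[0,0,0],[0,0,0],[0,0,0],[0,0,0],[0,0,0]],"grip":[0,0,0,0,0]}'
python3 -m creep '{"translation":[[0.54,-0.415,0],[0.54,-0.415,0],[0.54,-0.415,0],[0.54,-0.415,0],[0.54,-0.415,0]],"turn":[[0,0,0],[0,0,0],[0,0,0],[0,0,0],[0,0,0]],"grip":[0,0,0,0,0]}'
python3 - <<'E'
from h import *
c=cam('scene'); cv2.imwrite('pics/s1.png',c['frame'][...,::-1])
E
```

```text
time_s: 0.82
tool_pos: [0.26, -0.5011, 0.3024]
tool_rot: [180.0, -0.0, 14.0]
force: [1.3, -0.2, 0.3]
grip_width: 0.0452
grasp_force: 0.0
time_s: 1.45
tool_pos: [0.4292, -0.2876, 0.3026]
tool_rot: [180.0, 0.0, 14.0]
force: [-0.3, -0.7, -0.8]
grip_width: 0.0014
grasp_force: 0.0
```

View pics/s1.png

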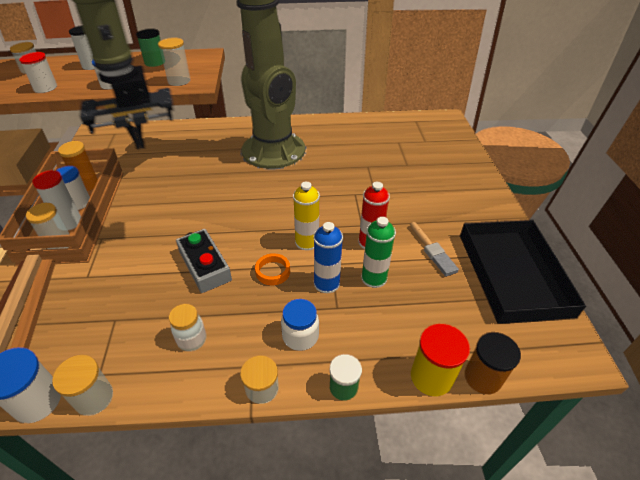

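The arm is raised over the table's back left (fingertips at about (138,145)). The scene is undisturbed.

```bash
python3 -m creep '{"translation":[[0.54,-0.415,0],[0.54,-0.415,0],[0,0,0.7],[0,0,0.7],[0,0,0.7]],"turn":[[0,0,0],[0,0,0],[0,0,0],[0,0,0],[0,0,0]],"grip":[0,0,0,0,0]}'
python3 -m creep '{"translation":[[0,0,0.4],[0,0,0],[0,0,0]],"turn":[[0,0,0],[0,0,0],[0,0,0]],"grip":[0,0,0]}'
python3 - <<'E'
from h import *
c=cam('scene'); cv2.imwrite('pics/s2.png',cv2.resize(c['frame'][140:320,100:340,::-1],None,fx=3,fy=3))
E
```

```text
time_s: 2.12
tool_pos: [0.496, -0.204, 0.133]
tool_rot: [180.0, -0.0, 14.0]
force: [1.0, -0.8, -0.3]
grip_width: 0.0005
grasp_force: 0.0
time_s: 2.5
tool_pos: [0.4972, -0.2043, 0.1041]
tool_rot: [179.9, -0.1, 14.0]
force: [0.3, -0.2, 0.5]
grip_width: 0.0003
grasp_force: 0.0
```

View pics/s2.png

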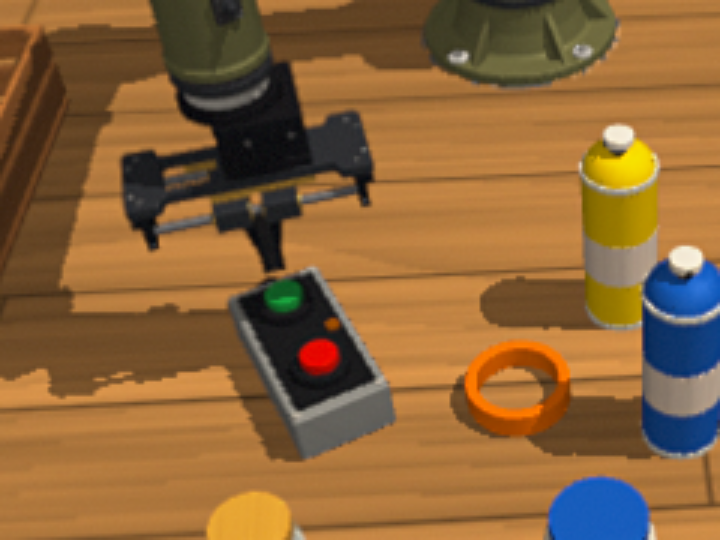

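The fingertip (crop (272,268)) hangs just above and behind the green button (283,295) in this view, as expected at 36 mm above it. The red button is well clear, so I'm pressing now.

```bash
python3 -m creep '{"translation":[[0,0,0.38],[0,0,0],[0,0,0.07],[0,0,0.06],[0,0,0]],"turn":[[0,0,0],[0,0,0],[0,0,0],[0,0,0],[0,0,0]],"grip":[0,0,0,0,0]}'
```

```text
time_s: 3.18
tool_pos: [0.4974, -0.2044, 0.0661]
tool_rot: [179.8, -0.0, 14.0]
force: [-8.2, 3.3, 23.2]
grip_width: 0.0005
grasp_force: 11.6
```

Run:
```python
from h import *
c=cam('scene'); cv2.imwrite('pics/s3.png',cv2.resize(c['frame'][190:290,140:260,::-1],None,fx=6,fy=6,interpolation=cv2.INTER_CUBIC))
o=env.get_obs(); print(o['tool_pos'],o['force'],o['wrist_torque'])
```

```text
[ 0.4974014  -0.20441191  0.06611219] [-8.06499838  3.1272148  22.67633177] [0.69213989 1.82121527 0.00686963]
```

View pics/s3.png

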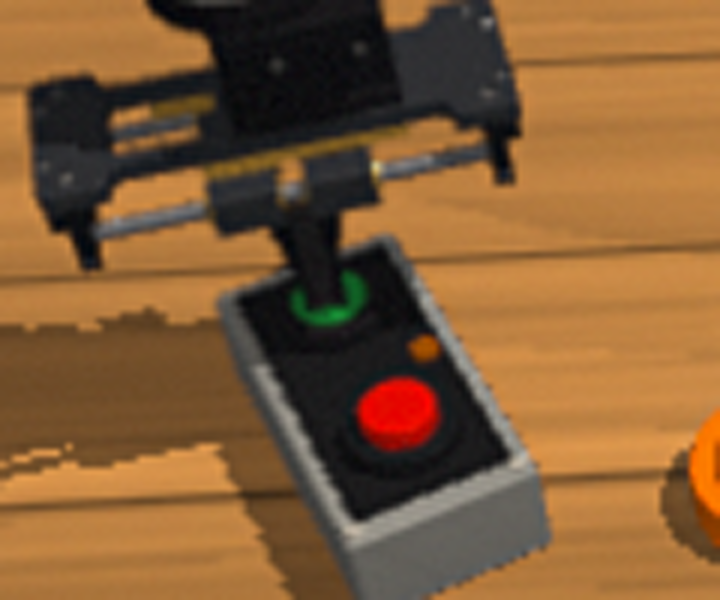

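The fingertip sits on the green button, which is flush with its ring at about (330,300), while the red one at (398,412) is still raised. The green button is fully down, so I'm releasing it.

```bash
python3 -m creep '{"translation":[[0,0,-0.4],[0,0,-0.7],[0,0,-0.7],[0,0,-0.7],[0,0,-0.2]],"turn":[[0,0,0],[0,0,0],[0,0,0],[0,0,0],[0,0,0]],"grip":[0,0,0,0,0]}'
python3 - <<'E'
from h import *
c=cam('top'); cv2.imwrite('pics/t4.png',cv2.resize(c['frame'][180:330,190:470,::-1],None,fx=2.8,fy=2.8))
o=env.get_obs(); p=o['tool_pos']; d=np.array([.6150,.1315,.26])-p; a=np.radians(14); print(p,o['force'],np.array([d[0]*np.cos(a)+d[1]*np.sin(a),d[0]*np.sin(a)-d[1]*np.cos(a),-d[2]])/.08)
E
```

```text
time_s: 3.85
tool_pos: [0.4982, -0.2042, 0.2828]
tool_rot: [179.7, -0.4, 14.0]
force: [0.7, -1.1, -0.3]
grip_width: 0.0002
grasp_force: 0.0
[ 0.49812047 -0.20433926  0.28278159] [ 1.12673414 -0.45367907  0.58281549] [ 2.43318222 -3.71984597  0.2847699 ]
```

View pics/t4.png

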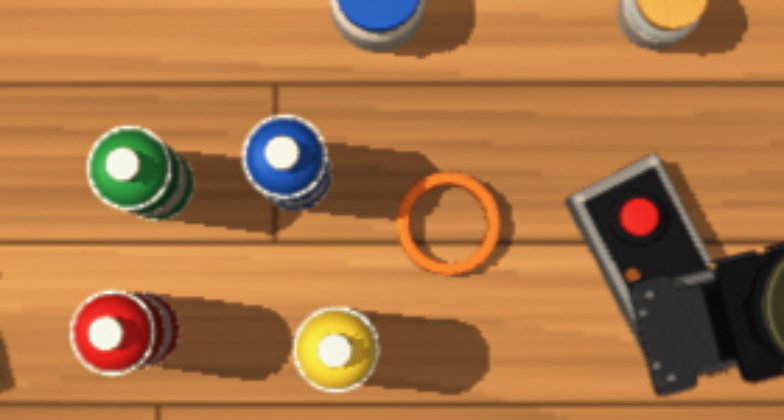

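The button masks are clean: the blue can's button is at crop (282,152). The gripper has been raised over the box. I'm moving above the blue can.

```bash
python3 -m creep '{"translation":[[0.304,-0.465,0],[0.304,-0.465,0],[0.304,-0.465,0],[0.304,-0.465,0]],"turn":[[0,0,0],[0,0,0],[0,0,0],[0,0,0]],"grip":[0,0,0,0]}'
python3 -m creep '{"translation":[[0.304,-0.465,0],[0.304,-0.465,0],[0.304,-0.465,0],[0.304,-0.465,0],[0,0,0]],"turn":[[0,0,0],[0,0,0],[0,0,0],[0,0,0],[0,0,0]],"grip":[0,0,0,0,0]}'
python3 -m creep '{"translation":[[0,0,0.4],[0,0,0.3],[0,0,0],[0,0,0]],"turn":[[0,0,0],[0,0,0],[0,0,0],[0,0,0]],"grip":[0,0,0,0]}'
python3 - <<'E'
from h import *
c=cam('scene'); cv2.imwrite('pics/s5.png',cv2.resize(c['frame'][120:300,230:470,::-1],None,fx=3,fy=3))
o=env.get_obs(); p=o['tool_pos'];print(p,cv2.projectPoints(np.array([p,[.6134,.1306,.198],[.6160,.1315,.198]]),c['rvec'],c['tvec'],c['K'],c['D'])[0].reshape(-1,2)*3-[690,360])
E
```

```text
time_s: 4.4
tool_pos: [0.5542, -0.0346, 0.2762]
tool_rot: [-180.0, 0.1, 14.0]
force: [0.6, -0.4, 0.7]
grip_width: 0.0006
grasp_force: 0.0
time_s: 5.03
tool_pos: [0.6116, 0.1372, 0.2757]
tool_rot: [-179.8, 0.1, 14.5]
force: [0.1, -0.6, 0.6]
grip_width: 0.0001
grasp_force: 0.0
time_s: 5.52
tool_pos: [0.613, 0.1314, 0.2222]
tool_rot: [180.0, -0.0, 14.0]
force: [0.7, -0.7, 0.6]
grip_width: 0.0005
grasp_force: 0.0
[0.61334695 0.13176742 0.22282195] [[295.85780381 285.92077533]
 [293.47251162 311.30358937]
 [295.02330298 313.63433639]]
```

View pics/s5.png

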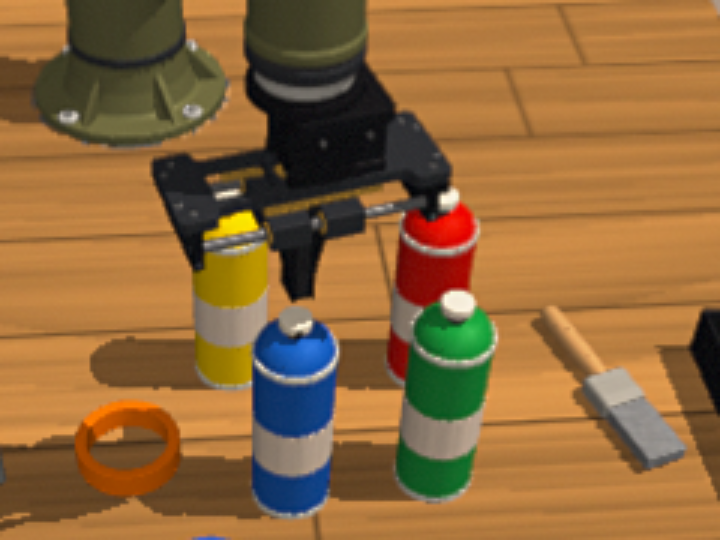

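The shut fingertips (crop (303,298)) hang just above the blue can's button (297,320). They look about 3 mm off towards the base and 2 mm off towards +y, so I'm making a small correction and then descending gently.

```bash
python3 -m creep '{"translation":[[0.03,0.03,0.1],[0,0,0.1],[0,0,0.06],[0,0,0],[0,0,0]],"turn":[[0,0,0],[0,0,0],[0,0,0],[0,0,0],[0,0,0]],"grip":[0,0,0,0,0]}'
python3 -m creep '{"translation":[[0,0,0.03],[0,0,0.02],[0,0,0]],"turn":[[0,0,0],[0,0,0],[0,0,0]],"grip":[0,0,0]}'
```

```text
time_s: 6.2
tool_pos: [0.6158, 0.1304, 0.2011]
tool_rot: [180.0, -0.0, 14.0]
force: [0.3, 0.8, 0.2]
grip_width: 0.0005
grasp_force: 0.0
time_s: 6.58
tool_pos: [0.6159, 0.1304, 0.1973]
tool_rot: [180.0, -0.0, 14.0]
force: [-0.0, -0.2, 2.7]
grip_width: 0.0005
grasp_force: 1.0
```

```bash
python3 -m creep '{"translation":[[0,0,0.02],[0,0,0.02],[0,0,0]],"turn":[[0,0,0],[0,0,0],[0,0,0]],"grip":[0,0,0]}'
```

```text
time_s: 6.95
tool_pos: [0.616, 0.1305, 0.1943]
tool_rot: [180.0, -0.1, 14.0]
force: [-0.5, -0.3, 5.4]
grip_width: 0.0006
grasp_force: 2.8
```

```bash
python3 -m creep '{"translation":[[0,0,0.02],[0,0,0],[0,0,0],[0,0,0],[0,0,0]],"turn":[[0,0,0],[0,0,0],[0,0,0],[0,0,0],[0,0,0]],"grip":[0,0,0,0,0]}'
python3 -m creep '{"translation":[[0,0,0],[0,0,0],[0,0,0],[0,0,0],[0,0,0]],"turn":[[0,0,0],[0,0,0],[0,0,0],[0,0,0],[0,0,0]],"grip":[0,0,0,0,0]}'
python3 - <<'E'
from h import *
c=cam('scene'); cv2.imwrite('pics/s6.png',cv2.resize(c['frame'][190:300,280:400,::-1],None,fx=5,fy=5,interpolation=cv2.INTER_CUBIC))
E
```

```text
time_s: 7.58
tool_pos: [0.6161, 0.1305, 0.1932]
tool_rot: [180.0, -0.1, 14.0]
force: [-1.4, -0.5, 7.2]
grip_width: 0.0005
grasp_force: 3.4
time_s: 8.2
tool_pos: [0.6161, 0.1305, 0.1932]
tool_rot: [180.0, -0.1, 14.0]
force: [-1.2, -0.2, 7.2]
grip_width: 0.0006
grasp_force: 3.4
```

View pics/s6.png

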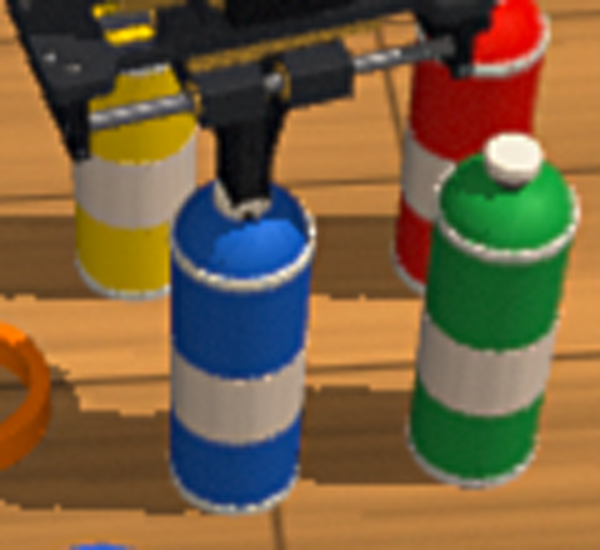

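The fingertips hold the blue can's button down at about (243,205), visibly sunk compared with the green can's, and the can is upright. I'm lifting clear.

```bash
python3 -m creep '{"translation":[[0,0,-0.05],[0,0,-0.1],[0,0,-0.4],[0,0,-0.6],[0,0,0]],"turn":[[0,0,0],[0,0,0],[0,0,0],[0,0,0],[0,0,0]],"grip":[0,0,0,0,0]}'
python3 -m creep '{"translation":[[0,0,0],[0,0,0],[0,0,0]],"turn":[[0,0,0],[0,0,0],[0,0,0]],"grip":[0,0,0]}'
python3 - <<'E'
from h import *
c=cam('scene'); cv2.imwrite('pics/s7.png',c['frame'][...,::-1])
E
```

```text
time_s: 8.88
tool_pos: [0.6173, 0.1312, 0.2881]
tool_rot: [180.0, -0.4, 14.0]
force: [0.6, 0.5, -0.4]
grip_width: 0.0007
grasp_force: 0.0
time_s: 9.25
tool_pos: [0.6152, 0.13, 0.2828]
tool_rot: [-180.0, 0.1, 14.0]
force: [1.7, -0.1, 0.4]
grip_width: 0.0006
grasp_force: 0.0
```

View pics/s7.png

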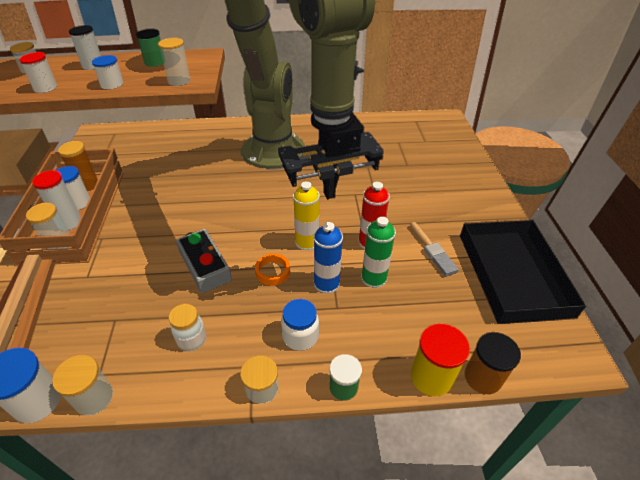

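The gripper is clear. The blue can stands where it was at (328,258) with its button up, and everything else looks unchanged.

```bash
python3 -c "
from cell import env
print(env.sign_off())"
```

```text
the job is handed in; nothing more can be done
None
```

I pressed the green start button and let it come back up, then held the blue can's spray button about 6 mm down for over a second at about 7 N. The arm is clear, nothing looks moved in the last picture, and the job is handed in, though `sign_off` returned no verdict.

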